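# Bring the culture dish under the microscope camera with the coaxial stage drive

### The arm

A 7-joint arm with a two-finger parallel gripper is mounted at the origin on a cart in front of the work surface, level with it; the furniture and walls round the work are solid. World frame = base frame: x ahead of the robot, y to its left, z up, the work surface at z = 0. Lengths are in m, angles in rad, forces in N, time in s.
With the tool pointing down it reaches from about 0.4 to 0.85 m from the base axis. Payload 10.4 kg.
Tool frame: the origin (TCP) lies at the very end of the fingers, on their centre line; the grasp point (between the pads) lies 19 mm behind it (r.pinch_z is the distance from the TCP to the grasp point, in m); z points along the fingers, y is the line along which they close (so a half turn about z gives the same grasp; the last joint's range is limited). The gripper opens to 87 mm and grips with 3 to 60 N. Pads are 19 mm wide; open, the fingers measure 117 mm over their backs; the gripper's body (75 mm by 190 mm) begins 51 mm behind the grasp point.
Start: joints at [1.183, 0.332, -0.065, 1.46, 0.022, 1.35, -0.088], TCP at [0.223, -0.584, 0.223] pointing down, gripper open.
Joint ranges: [-2.6, 2.6], [-0.5, 2.12], [-1.47, 1.34], [0.16, 2.42], [-1.27, 4.41], [0.06, 2.06], [-2.6, 2.6]. Speed limits (rad/s): [2.22, 2.22, 2.79, 2.79, 3.14, 3.14, 3.14].

### API

Orientations are given as a unit quaternion [x, y, z, w].
In Python, from bench import r, camera gives the robot as it stands. The module is installed in compiled form; this text tells all that it offers.
- The arm moves only by the shell command python3 -m pendant 'ROWS' [FORCE]. ROWS is JSON, a list of rows, each an object with "dp": the shift along the tool's x, y, z as a fraction of full scale, a list of three; "rotation": the turn, a rotation vector about the tool's x, y, z as a fraction of full scale, a list of three; "jaw": the opening, from 0 (shut) to 1 (fully open). A call has 1 to 8 rows; each row is the pose to reach, as a shift and turn from the pose commanded when the call began, along the tool's axes at that moment, turning the shorter way round; what a row does not reach only later rows make up. Full scale, the value 1, is 0.15 m for a shift and 2 pi rad for a turn. A row lasts 1/8 s, in which the tool goes at most 62.5 mm and 10.7 degrees, less where a joint would pass 70% of its speed; a pose out of reach is approached as far as the arm can. A call with a number of a shift or a turn outside -1 to 1 is refused whole. A call with a gripper value outside its range is refused whole. The fingers move at their own pace and stop on an object; FORCE is the grip in N (left out, the last holds). Time passes only in rows, so rows that repeat a pose let the fingers close. It gives the time, the measured TCP pose, the force, the opening and the grip force at its end, in the units of the state.
- r.read_state(): the state, without advancing time (a new reading comes with each control period).
- camera(name): name is "scene" or "top"; returns a dict with "image" (480x640x3 uint8, red, green, blue), "z_map" (480x640 float32, m along the optical axis (not along the pixel's ray), 0 where there is no reading), "mtx" (3x3 intrinsics, pixels), "T" (4x4, takes a point from camera to world coordinates). Camera axes: x right, y down, z forward; pixel columns grow to the right and rows downward; lengths in m; the calibration is good to about 2 mm. A picture is of the moment at which its call begins.
- r.close_job(): hands the job in; it is judged then, once.
The state is a dict: "time": time; "joint_positions": joint angles; "joint_vel": joint speeds; "joint_torque": joint torques, N m; "ee_pos": TCP position; "eef_rot": TCP orientation; "ft_force": force on the tool from outside, world axes, zero at the start; "torque": the same for the moment, N m; "width": finger opening in m; "grip_force": force on a finger pad.
Only numpy, scipy, OpenCV 4.12 (cv2) and the standard library are available. Lean on these libraries where they do the work, as an engineer would, in place of code of your own. Each camera call takes 0.05 s, during which the arm holds its last target. There are 200 camera calls.

### The job

The transport bolt of the inspection stage is still locked: slide it fully home to its released end, toward the front edge of the stage. Then turn the lower, larger knob of the coaxial stage drive, as often as it takes, until the culture dish is centred under the camera lens; do not touch the dish or its holder, leave the upper, smaller knob as it is set, and disturb nothing else.

Things in the scene. Friction and masses are not known exactly. Their poses are not given: they have to be found in the camera images.
- stage: White inspection stage, fixed on the worktop: bed 175 (x) x 300 (y) mm, top 30 mm above the worktop. Origin on the worktop, 105 mm behind the bed's front edge, midway along its length; x points from front to back, y left along the dish's travel, z up. Its place and yaw vary. From right to left: coaxial knobs (axis at x -5, y -115 mm), transport bolt (y -35 mm), dish (y +30 mm).
- lower_knob_mid (a point): Point on the vertical knob axis, mid height of the lower knob (45.5 mm above the worktop). Lower knob: black knurled disc, diameter 56 mm, 35.5 to 55.5 mm above the worktop; below it only flat metal. Counter-clockwise from above moves the dish left (+y of the stage), 16 mm per radian (2.2 to 4.1 rad needed). Friction 0.07 N m; stays where left; blocked while the bolt is locked.
- upper_knob_mid (a point): Point on the same axis at mid height of the upper knob, 67.5 mm above the worktop. Upper knob: black, diameter 32 mm, from 58.5 to 77 mm above the worktop; it turns easily (0.07 N m) and moves the cross table, with the knobs and the dish on it, along the stage's x, 4 mm per radian. Fingers that hold the lower knob must straddle it.
- cross_table (a joint): Cross position of the table that carries dish and knobs, in m along the stage's x; 0 at the start and already correct. The upper knob drives it, and a sideways push of about 17 N on a knob along the stage's x would shift it too, so grip centred, best from left and right.
- transport_bolt (a joint): Travel of the transport bolt in m: 0 to 5 mm at the start (locked in the slotted lug of the dish holder), 22 mm at its end stop toward the stage's front edge (-x of the stage), where it is released. About 3 N of friction; it stays where it is left.
- bolt_grip (a point): Centre of the top of the bolt's upright black grip: 30 mm along the stage's x, 12 mm wide along its y, ribbed sides, from 37 to 64.5 mm above the worktop, this point at 64.5 mm. Below 51 mm a steel bar as wide as the grip reaches 12 mm on from its back end into the lug of the holder. The guides beside it are 37 mm high.
- holder: Aluminium dish holder, 96 x 100 mm, on the dish carriage, with a slotted lug at its right front corner. Origin under the dish's centre. It carries the dish; not to be touched.
- dish_centre (a point): Centre of the top of the culture dish (clear petri dish, diameter 86 mm, 15 mm high) that is clamped in the holder, 63 mm above the worktop. It can move 82 mm to the left from the start.
- lens (a point): Centre of the lower end of the camera's lens, 161 mm above the worktop, 35 to 65 mm to the left (+y of the stage) of the dish at the start and on the line of its travel. The camera (diameter 66 mm at its clamp ring) reaches up to 295 mm and hangs on a boom to the right of its post.
- camera_stand: Fixed stand of the camera at the left end of the stage: foot 90 x 90 x 16 mm, steel post 335 mm high; origin under the foot's centre, the lens 140 mm to its right (-y).
- petri_0: A second, loose petri dish, diameter 86 mm, 15 mm high, on the worktop to the right of the knobs; origin under its centre. To be left alone.
- forceps: Loose steel forceps, 121 mm long, 8 mm high, on the worktop in front of the camera stand; origin under its centre. To be left alone.

How it is judged:
On the way, in this order (a step that is already met when the one before it is completed fails the run):
1. the transport bolt is fully released (value of joint transport_bolt above 0.0195 m), for 0.2 s.
2. the dish is centred under the lens (horizontal distance between dish_centre and lens below 0.004 m), for 0.2 s.
At the end, for the whole second after the job is handed in: The transport bolt is at its released end stop (within 2.5 mm), the dish's centre is within 4 mm of the lens axis, the cross position is within 1.5 mm of where it was (upper knob within 0.37 rad), and the dish is at rest (value of joint transport_bolt above 0.0195 m and horizontal distance between dish_centre and lens below 0.004 m and value of joint cross_table between -0.0015 and 0.0015 m and linear speed of holder below 0.004 m/s); the robot touches nothing.
It fails at once if the upper knob is turned: the cross position changes by more than 2.5 mm (value of joint cross_table above 0.0025 m or value of joint cross_table below -0.0025 m).
It fails at once if the robot touches the dish or its holder (contact force between any of the fingers, the arm and holder above 0.5 N).
It fails at once if the robot strikes the camera stand (contact force between any of the fingers, the arm and camera_stand above 2 N).
It fails at once if the second dish or the forceps are moved by more than 20 mm (distance of any of petri_0, forceps from where it was at the start of the episode above 0.02 m).
It also fails if it takes over 64 s, if anything falls off the work surface, if the arm or the gripper's body presses on something with over 40 N, if the wrist force passes 120 N, or if a joint passes its speed limit or range.

## Working session

There is one attempt and no reset: what is moved stays moved. The work goes in short steps, Python scripts to look and compute and a shell command to move; the robot and the scene stay as the last step left them, time stands still between calls to the robot, and variables do not carry over. Pictures are saved under pics/ and viewed, at most 10 in all, crops included, and the job is handed in when it is done.

```bash
mkdir -p pics; python3 - <<'E'
from bench import r,camera
import cv2,numpy as np
s=r.read_state();print({k:np.round(v,4).tolist() for k,v in s.items()},r.pinch_z)
for n in("scene","top"):
    c=camera(n);cv2.imwrite(f"pics/{n}0.png",c["image"][:,:,::-1]);np.savez(f"{n}0.npz",**c);print(n,c["mtx"].round(1).tolist(),c["T"].round(3).tolist())
E
```

```text
{'time': 0.0, 'joint_positions': [1.1834, 0.3329, -0.0647, 1.4609, 0.0216, 1.3499, -0.0885], 'joint_vel': [-0.0014, 0.0002, 0.0, -0.0004, -0.0007, 0.0008, 0.0011], 'joint_torque': [-0.0006, -62.3268, 0.0239, -38.9892, -0.0615, 0.0398, 0.0001], 'ee_pos': [0.2228, -0.5835, 0.2217], 'eef_rot': [0.9834, 0.1814, -0.0002, -0.0007], 'ft_force': [-0.3643, -0.2427, 0.1321], 'torque': [0.0019, -0.0226, -0.0021], 'grip_force': 0.0, 'width': 0.0867} 0.0187
scene [[512.7, 0.0, 318.0], [0.0, 512.7, 233.0], [0.0, 0.0, 1.0]] [[-0.698, -0.515, 0.497, 0.06], [-0.716, 0.495, -0.493, 0.292], [0.007, -0.7, -0.714, 0.746], [0.0, 0.0, 0.0, 1.0]]
top [[484.0, 0.0, 315.1], [0.0, 484.0, 245.9], [0.0, 0.0, 1.0]] [[0.03, -0.979, 0.201, 0.335], [-1.0, -0.03, 0.003, -0.146], [0.003, -0.201, -0.98, 1.002], [0.0, 0.0, 0.0, 1.0]]
```

View pics/scene0.png

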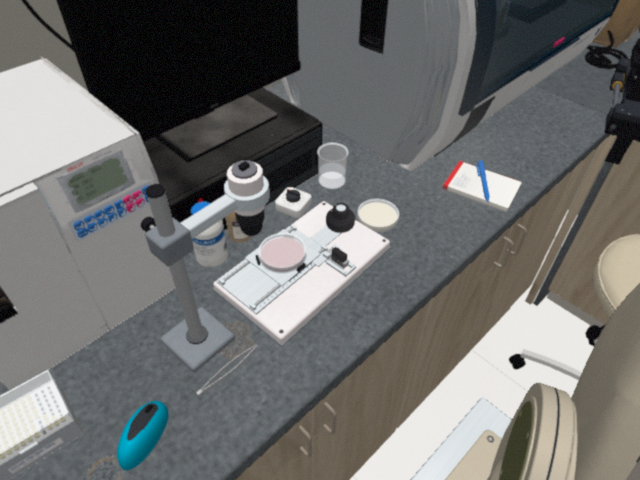

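View pics/top0.png

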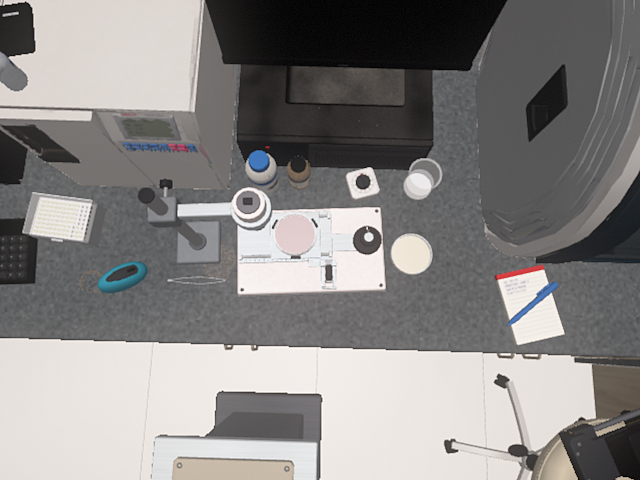

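The scene view shows the lens at about (250,218), dish (282,252), knobs (341,217) and bolt grip (340,256). In the top view the knob is at (367,240), the bolt (328,272), the dish (295,234) and the camera (250,206). Next I'll measure from the depth maps and look at enlarged crops.

```bash
cat > h.py <<'E'
import numpy as np,cv2
def cloud(c):
    v,u=np.mgrid[:480,:640];z=c["z_map"].astype(float);K=c["mtx"]
    P=np.stack([(u-K[0,2])/K[0,0]*z,(v-K[1,2])/K[1,1]*z,z],-1)@c["T"][:3,:3].T+c["T"][:3,3]
    P[z==0]=np.nan;return P
def onplane(c,u,v,h):
    K=c["mtx"];d=c["T"][:3,:3]@np.array([(u-K[0,2])/K[0,0],(v-K[1,2])/K[1,1],1]);o=c["T"][:3,3]
    return o+d*(h-o[2])/d[2]
def proj(c,p):
    q=c["T"][:3,:3].T@(np.asarray(p)-c["T"][:3,3]);return (c["mtx"]@q/q[2])[:2]
E
python3 - <<'E'
from h import *
C={n:np.load(n+"0.npz") for n in("scene","top")}
ims=[]
for n,(u0,v0,w) in {"scene":(210,150,200),"top":(225,180,200)}.items():
    c=C[n];P=cloud(c);g=c["image"].astype(int)
    m=(abs(P[...,2]-.03)<.006)&(g.min(-1)>150)
    m=cv2.morphologyEx(m.astype(np.uint8),cv2.MORPH_OPEN,np.ones((2,2)))
    k,l,st,_=cv2.connectedComponentsWithStats(m)
    # comps near stage
    sel=np.zeros_like(m)
    for i in range(1,k):
        x,y,ww,hh,a=st[i]
        if a>80 and u0<x+ww/2<u0+w and v0<y+hh/2<v0+w: sel|=(l==i).astype(np.uint8)
    rect=cv2.minAreaRect(P[sel>0][:,:2].astype(np.float32)*1000)
    print(n,"bed rect",rect, "z",np.median(P[sel>0][:,2]))
    dark=g.max(-1)<70
    for nm,(a,b) in {"upper":(.070,.085),"lower":(.048,.0565),"grip":(.057,.068)}.items():
        m2=dark&(P[...,2]>a)&(P[...,2]<b);m2[:,:u0]=0;m2[:,u0+w:]=0;m2[:v0]=0;m2[v0+w:]=0
        k,l,st,ce=cv2.connectedComponentsWithStats(m2.astype(np.uint8))
        for i in range(1,k):
            if st[i,4]>8: q=P[l==i];print(n,nm,st[i],ce[i].round(1),q.mean(0).round(4),q.min(0).round(4),q.max(0).round(4))
    ims.append(cv2.resize(c["image"][v0:v0+150,u0:u0+w],(800,600),interpolation=cv2.INTER_CUBIC))
    cv2.imwrite(f"pics/{n}1.png",ims[-1][:,:,::-1])
E
```

```text
scene bed rect ((nan, nan), (nan, 0.0), nan) z nan
scene upper [266 150  51  31 281] [291.3 164.6] [ 0.7085 -0.2705  0.0774] [ 0.7043 -0.3423  0.0701] [ 0.7119 -0.2014  0.085 ]
scene upper [333 205  17  12  96] [341.1 212. ] [ 0.537  -0.2424  0.0752] [ 0.5265 -0.2633  0.0701] [ 0.5577 -0.2309  0.0788]
scene lower [269 158  49  32 159] [292.4 173.7] [ 0.7083 -0.2725  0.052 ] [ 0.7046 -0.3463  0.048 ] [ 0.7131 -0.2063  0.0564]
scene lower [327 210  28  20 236] [339.1 221.6] [ 0.5361 -0.237   0.054 ] [ 0.5136 -0.2711  0.0483] [ 0.5679 -0.2185  0.0565]
scene lower [332 254  13   9  40] [337.2 258.2] [ 0.4729 -0.167   0.0531] [ 0.4594 -0.1705  0.0485] [ 0.4869 -0.1639  0.0564]
scene lower [297 264   8   8  31] [300.7 267.3] [ 0.5028 -0.1046  0.0534] [ 0.4997 -0.1134  0.0491] [ 0.5069 -0.0957  0.056 ]
scene grip [269 154  49  32 212] [292.4 169.7] [ 0.7085 -0.2729  0.0625] [ 0.7048 -0.3464  0.057 ] [ 0.7119 -0.2058  0.068 ]
scene grip [333 213  19   9  63] [341.5 217.6] [ 0.5343 -0.2413  0.0629] [ 0.526  -0.262   0.0571] [ 0.5515 -0.2315  0.068 ]
scene grip [332 248  14  13  93] [338.9 253.7] [ 0.4723 -0.1701  0.0634] [ 0.4582 -0.1773  0.0575] [ 0.4867 -0.1646  0.0678]
top bed rect ((nan, nan), (0.0, 0.0), 0.0) z nan
```

View pics/scene1.png

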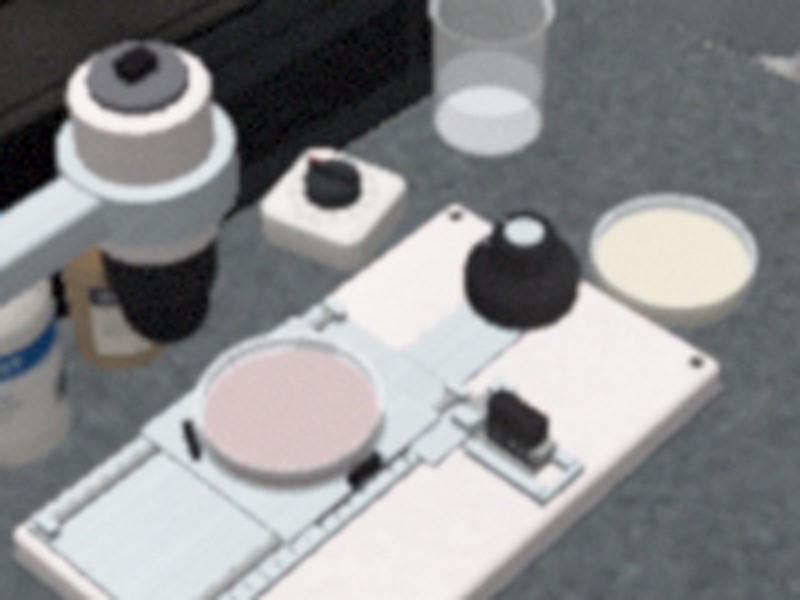

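View pics/top1.png

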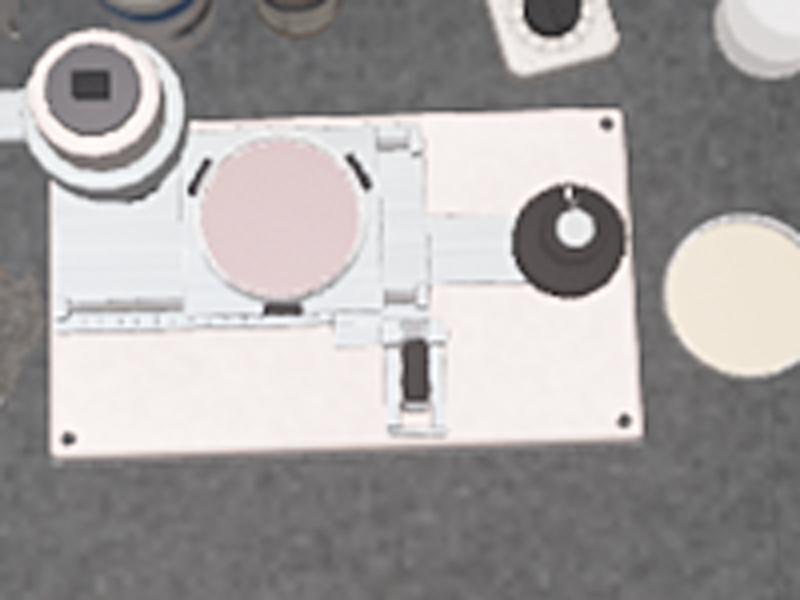

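The scene crop shows the knob stack with its silver cap at crop (523,232) and the black grip at (515,425). In the top crop the bed corners are at (52,457), (641,438) and (623,110), the dish at (280,218), the knob at (567,240) and the grip at (415,370). The bed mask came back empty, so I'll check the depth and fit the points from both views.

```bash
cat > m.py <<'E'
from h import *
C={n:np.load(n+"0.npz") for n in("scene","top")}
f=lambda n,x,y:((x+.5)/4-.5+dict(scene=210,top=225)[n],(y+.5)/4-.5+dict(scene=150,top=180)[n])
P={n:cloud(C[n]) for n in C}
def tri(a,b):
    A=[];y=[]
    for n,p in(("top",a),("scene",b)):
        c=C[n];M=c["mtx"]@np.linalg.inv(c["T"])[:3];u,v=f(n,*p)
        for k,w in((0,u),(1,v)): q=w*M[2]-M[k];A.append(q[:3]);y.append(-q[3])
    return np.linalg.lstsq(np.array(A),np.array(y),rcond=None)[0]
E
python3 - <<'E'
from m import *
for n,d in {"top":dict(fl=(52,457),fr=(641,438),br=(623,110),knob=(567,240),cap=(575,228),grip=(415,370),dish=(280,218),bed=(250,400),petri=(750,295)),
 "scene":dict(fr=(718,370),br=(456,205),cap=(524,232),grip=(517,420),dish=(291,405),bed=(450,540),petri=(675,255))}.items():
    for k,p in d.items():
        u,v=f(n,*p);print(n,k,np.round((u,v),1),"depth",P[n][int(round(v)),int(round(u))].round(4),"z.03",onplane(C[n],u,v,.03).round(4))
for k,a,b in(("fr",(641,438),(718,370)),("br",(623,110),(456,205)),("cap",(575,228),(524,232)),("hole fr",(624,421),(696,362)),("hole br",(606,124),(456,216)),("dish",(280,218),(291,405))): print(k,tri(a,b).round(4))
E
```

```text
top fl [237.6 293.9] depth [0.4327 0.0112 0.0141] z.03 [0.4313 0.0095 0.03  ]
top fr [384.9 289.1] depth [ 0.452  -0.2889  0.0134] z.03 [ 0.4498 -0.2863  0.03  ]
top br [380.4 207.1] depth [ 0.6217 -0.2762  0.0283] z.03 [ 0.621  -0.2768  0.03  ]
top knob [366.4 239.6] depth [ 0.5393 -0.2424  0.0781] z.03 [ 0.5507 -0.2481  0.03  ]
top cap [368.4 236.6] depth [ 0.5452 -0.2462  0.0788] z.03 [ 0.5571 -0.2522  0.03  ]
top grip [328.4 272.1] depth [ 0.4762 -0.1701  0.063 ] z.03 [ 0.4809 -0.1717  0.03  ]
top dish [294.6 234.1] depth [ 0.5499 -0.1027  0.0658] z.03 [ 0.5578 -0.1003  0.03  ]
top bed [287.1 279.6] depth [ 0.4623 -0.0885  0.0302] z.03 [ 0.4631 -0.0887  0.03  ]
top petri [412.1 253.4] depth [ 0.528  -0.3442  0.0174] z.03 [ 0.5247 -0.3419  0.03  ]
scene fr [389.1 242.1] depth [ 0.448  -0.2861  0.0274] z.03 [ 0.4462 -0.2839  0.03  ]
scene br [323.6 200.9] depth [ 0.6425 -0.3027 -0.0028] z.03 [ 0.6178 -0.2764  0.03  ]
scene cap [340.6 207.6] depth [ 0.5431 -0.2483  0.0776] z.03 [ 0.5789 -0.287   0.03  ]
scene grip [338.9 254.6] depth [ 0.4695 -0.1675  0.0641] z.03 [ 0.4908 -0.1909  0.03  ]
scene dish [282.4 250.9] depth [ 0.5484 -0.1012  0.0628] z.03 [ 0.5716 -0.1208  0.03  ]
scene bed [322.1 284.6] depth [ 0.4609 -0.1168  0.0304] z.03 [ 0.4615 -0.1178  0.03  ]
scene petri [378.4 213.4] depth [ 0.5244 -0.3433  0.015 ] z.03 [ 0.5136 -0.33    0.03  ]
fr [ 0.4495 -0.2874  0.0251]
br [ 0.6206 -0.2778  0.0276]
cap [ 0.5451 -0.2477  0.078 ]
hole fr [ 0.4568 -0.278   0.0322]
hole br [ 0.6115 -0.2685  0.0317]
dish [ 0.5499 -0.1023  0.0615]
```

```bash
python3 - <<'E'
from m import *
for k,a,b in(("camtop",(92,90),(137.5,78)),("white rim",(96,92),(140,95))): print(k,tri(a,b).round(4))
# depth slices of the camera from both views
for n in C:
    Q=P[n]
    m=(Q[...,0]>.46)&(Q[...,0]<.62)&(Q[...,1]>-.12)&(Q[...,1]<.0)
    for a,b in((.15,.175),(.175,.20),(.20,.225),(.225,.25),(.25,.275),(.28,.31)):
        q=Q[m&(Q[...,2]>a)&(Q[...,2]<b)]
        if len(q)>5: print(n,a,len(q),np.percentile(q,[3,97],axis=0).round(3).tolist())
# circle-fit helper on visible dish top & knob & grip
for n in C:
    Q=P[n];g=C[n]["image"].astype(int)
    pink=(g[...,0]-g[...,1]>12)&(g[...,0]>130)&(Q[...,2]>.045)&(Q[...,2]<.075)&(Q[...,0]>.48)&(Q[...,0]<.62)&(Q[...,1]>-.17)&(Q[...,1]<-.03)
    q=Q[pink];print(n,"pink",len(q),q.mean(0).round(4),cv2.minEnclosingCircle((q[:,:2]*1000).astype(np.float32)))
    dk=(g.max(-1)<110)
    for nm,lo,hi,bx in(("grip",.060,.070,(.44,.50,-.19,-.15)),("upper",.073,.084,(.51,.58,-.28,-.21)),("lower",.050,.059,(.51,.58,-.285,-.21))):
        q=Q[dk&(Q[...,2]>lo)&(Q[...,2]<hi)&(Q[...,0]>bx[0])&(Q[...,0]<bx[1])&(Q[...,1]>bx[2])&(Q[...,1]<bx[3])]
        if len(q)>4: print(n,nm,len(q),np.median(q[:,2]).round(4),cv2.minEnclosingCircle((q[:,:2]*1000).astype(np.float32)),cv2.minAreaRect((q[:,:2]*1000).astype(np.float32)))
E
```

```text
camtop [ 0.5468 -0.0389  0.2855]
white rim [ 0.5482 -0.0395  0.2768]
scene 0.15 84 [[0.527, -0.048, 0.163], [0.55, -0.022, 0.175]]
scene 0.175 238 [[0.523, -0.051, 0.176], [0.55, -0.018, 0.199]]
scene 0.2 273 [[0.52, -0.051, 0.201], [0.547, -0.015, 0.224]]
scene 0.225 364 [[0.513, -0.058, 0.232], [0.534, -0.003, 0.25]]
scene 0.25 770 [[0.514, -0.063, 0.251], [0.561, -0.003, 0.273]]
scene 0.28 603 [[0.523, -0.059, 0.28], [0.561, -0.018, 0.294]]
top 0.225 106 [[0.516, -0.072, 0.235], [0.549, -0.002, 0.249]]
top 0.25 521 [[0.517, -0.07, 0.251], [0.57, -0.002, 0.272]]
top 0.28 786 [[0.526, -0.06, 0.28], [0.57, -0.018, 0.296]]
scene pink 975 [ 0.5458 -0.0993  0.0635] ((546.0916137695312, -99.14258575439453), 38.47930908203125)
scene grip 95 0.0641 ((472.6263732910156, -171.02159118652344), 14.644814491271973) ((472.6797180175781, -171.07943725585938), (12.874550819396973, 29.034778594970703), 89.2882080078125)
scene upper 105 0.076 ((543.87939453125, -247.82455444335938), 17.450532913208008) ((542.984619140625, -247.87628173828125), (30.205747604370117, 32.6776008605957), 9.256004333496094)
scene lower 300 0.0553 ((541.3649291992188, -247.3173370361328), 29.13926887512207) ((539.615234375, -244.73388671875), (56.786258697509766, 51.75106430053711), 43.78840255737305)
top pink 1185 [ 0.5503 -0.1019  0.0645] ((550.3466796875, -101.51725769042969), 40.076141357421875)
top grip 84 0.0652 ((476.0277099609375, -171.96725463867188), 14.299654006958008) ((475.93218994140625, -171.01365661621094), (27.96573829650879, 9.886201858520508), 1.085871696472168)
top upper 123 0.0776 ((546.9758911132812, -247.5737762451172), 16.240657806396484) ((546.7271728515625, -247.32081604003906), (31.268550872802734, 29.66694450378418), 0.6195854544639587)
top lower 311 0.0562 ((545.721435546875, -246.87631225585938), 27.660295486450195) ((546.5769653320312, -246.72265625), (53.373756408691406, 52.38284683227539), 1.707000732421875)
```

The two views agree to about 3 mm: knob axis (0.5445,-0.2475), grip (0.474,-0.171) at z 0.0645, dish (0.548,-0.1005), lens about (0.547,-0.040) and yaw about 3.4°. All of these fit the sizes given in the task. Now a helper to convert targets into move units.

```bash
cat > t.py <<'E'
import sys,numpy as np
from scipy.spatial.transform import Rotation as R
from bench import r
# target TCP x y z and world angle (deg) of tool x, tool straight down
x,y,z,a=map(float,sys.argv[1:5]);s=r.read_state();R0=R.from_quat(s["eef_rot"])
Rt=R.from_euler("z",a,degrees=True)*R.from_euler("x",180,degrees=True)
d=R0.inv().apply(np.array([x,y,z])-s["ee_pos"])/.15
print("dp",d.round(4),"rot",((R0.inv()*Rt).as_rotvec()/2/np.pi).round(4),"toolx deg",round(float(np.degrees(np.arctan2(*R0.as_matrix()[1::-1,0]))),2))
print({k:np.round(s[k],4).tolist() for k in("time","ee_pos","ft_force","width","grip_force","joint_positions")})
E
python3 t.py .4693 -.171 .14 3.4;python3 t.py .40 -.35 .22 3.4
```

```text
dp [ 2.5164 -1.9825  0.5478] rot [-0.0002  0.      0.0486] toolx deg 20.9
{'time': 0.1, 'ee_pos': [0.2228, -0.5836, 0.2218], 'ft_force': [0.9889, -1.4002, 0.161], 'width': 0.0869, 'grip_force': 0.0, 'joint_positions': [1.1834, 0.3328, -0.0647, 1.4609, 0.0216, 1.3499, -0.0885]}
dp [ 1.659  -1.0332  0.0133] rot [-0.0002  0.      0.0486] toolx deg 20.9
{'time': 0.1, 'ee_pos': [0.2228, -0.5836, 0.2218], 'ft_force': [0.9889, -1.4002, 0.161], 'width': 0.0869, 'grip_force': 0.0, 'joint_positions': [1.1834, 0.3328, -0.0647, 1.4609, 0.0216, 1.3499, -0.0885]}
```

```bash
python3 -m pendant '[{"dp":[0.33,-0.21,0],"rotation":[0,0,0.016],"jaw":0.35},{"dp":[0.66,-0.42,0],"rotation":[0,0,0.032],"jaw":0.35},{"dp":[1,-0.65,0],"rotation":[0,0,0.0486],"jaw":0.35},{"dp":[1,-0.65,0],"rotation":[0,0,0.0486],"jaw":0.35}]' 15
python3 t.py .462 -.1715 .20 3.4
```

```text
time: 0.6
ee_pos: [0.3321, -0.435, 0.2227]
eef_rot: [0.999, 0.033, 0.001, -0.001]
ft_force: [-1.2, -0.6, 0.6]
width: 0.055
grip_force: 0.0
dp [ 0.9799 -1.6952  0.1542] rot [-0.0002 -0.0002  0.0011] toolx deg 3.8
{'time': 0.6, 'ee_pos': [0.3321, -0.435, 0.2227], 'ft_force': [-1.2494, -0.5679, 0.6185], 'width': 0.055, 'grip_force': 0.0, 'joint_positions': [0.9635, 0.1677, -0.1427, 1.6636, 0.0229, 1.312, -0.6876]}
```

```bash
python3 -m pendant '[{"dp":[0.3,-0.33,0],"rotation":[0,0,0],"jaw":0.28},{"dp":[0.6,-0.66,0],"rotation":[0,0,0],"jaw":0.28},{"dp":[0.9,-1,0],"rotation":[0,0,0],"jaw":0.28},{"dp":[0.9,-1,0],"rotation":[0,0,0],"jaw":0.28}]' 15
python3 t.py .469 -.171 .12 3.4
```

```text
time: 1.1
ee_pos: [0.4564, -0.278, 0.2225]
eef_rot: [0.999, 0.033, 0.0, -0.001]
ft_force: [-0.3, -0.9, -0.3]
width: 0.0255
grip_force: 0.0
dp [ 0.13   -0.7054  0.684 ] rot [-0.0002 -0.0001  0.001 ] toolx deg 3.77
{'time': 1.1, 'ee_pos': [0.4564, -0.278, 0.2225], 'ft_force': [-0.3166, -0.93, -0.3227], 'width': 0.0255, 'grip_force': 0.0, 'joint_positions': [0.7332, 0.1501, -0.2985, 1.6884, 0.0442, 1.3099, -1.0784]}
```

```bash
python3 -m pendant '[{"dp":[0,-0.35,0.1],"rotation":[0,0,0],"jaw":0.28},{"dp":[0.03,-0.65,0.3],"rotation":[0,0,0],"jaw":0.28},{"dp":[0.03,-0.68,0.5],"rotation":[0,0,0],"jaw":0.28},{"dp":[0.03,-0.68,0.5],"rotation":[0,0,0],"jaw":0.28}]' 15
python3 t.py .469 -.171 .10 3.4
python3 - <<'E'
from bench import camera
import cv2,numpy as np
o=[]
for n,(u,v) in(("scene",(210,120)),("top",(225,150))):
    c=camera(n);np.savez(n+"1.npz",**c);o.append(cv2.resize(c["image"][v:v+200,u:u+200],(400,400),interpolation=cv2.INTER_CUBIC))
cv2.imwrite("pics/a.png",np.hstack(o)[:,:,::-1])
E
```

```text
time: 1.6
ee_pos: [0.4509, -0.1798, 0.1458]
eef_rot: [1.0, 0.03, -0.002, -0.001]
ft_force: [0.3, -1.1, 0.1]
width: 0.024
grip_force: 0.0
dp [ 0.125  -0.051   0.3051] rot [-0.0002  0.0006  0.    ] toolx deg 3.4
{'time': 1.6, 'ee_pos': [0.4509, -0.1798, 0.1458], 'ft_force': [0.306, -1.0567, 0.1002], 'width': 0.024, 'grip_force': 0.0, 'joint_positions': [0.6424, 0.1127, -0.3766, 1.8986, 0.0453, 1.1425, -1.2625]}
```

View pics/a.png

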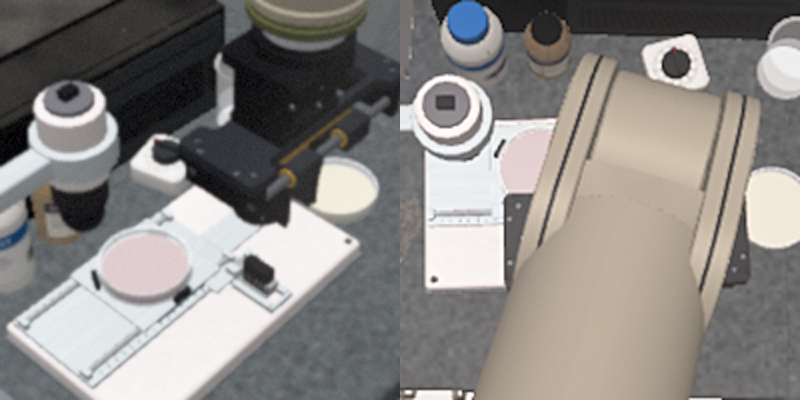

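In the scene half, the nearly closed fingers are above and right of the grip (crop 259,272). The gripper body is well clear of the camera, while the top view is blocked by the wrist. I'll move above the grip with the fingers still higher than its top.

```bash
python3 -m pendant '[{"dp":[0.12,-0.05,0.25],"rotation":[0,0,0],"jaw":0.28},{"dp":[0.12,-0.05,0.38],"rotation":[0,0,0],"jaw":0.28},{"dp":[0.12,-0.05,0.38],"rotation":[0,0,0],"jaw":0.28},{"dp":[0.12,-0.05,0.38],"rotation":[0,0,0],"jaw":0.28}]' 15
python3 t.py .469 -.171 .045 3.4
python3 - <<'E'
from bench import camera,r
from h import *
c=camera("scene");u,v=260,170;im=c["image"].copy()
p=r.read_state()["ee_pos"];print(proj(c,p))
cr=cv2.resize(im[v:v+120,u:u+160],(800,600),interpolation=cv2.INTER_CUBIC)
for q,col in((p,(255,0,0)),((.474,-.171,.0645),(0,255,0))):
    a=(proj(c,q)-[u,v]+.5)*5;cv2.drawMarker(cr,tuple(int(i) for i in a),col,1,14,1)
cv2.imwrite("pics/b.png",cr[:,:,::-1])
E
```

```text
time: 2.2
ee_pos: [0.4709, -0.172, 0.0921]
eef_rot: [1.0, 0.029, 0.001, 0.0]
ft_force: [0.5, -0.1, -0.0]
width: 0.0246
grip_force: 0.0
dp [-0.013  -0.0076  0.3142] rot [ 0.0002 -0.0003 -0.0002] toolx deg 3.34
{'time': 2.2, 'ee_pos': [0.4709, -0.172, 0.0921], 'ft_force': [0.4854, -0.1282, -0.0095], 'width': 0.0246, 'grip_force': 0.0, 'joint_positions': [0.6116, 0.2057, -0.3861, 1.9207, 0.0904, 1.0297, -1.3262]}
[340.70418832 242.55310555]
```

View pics/b.png

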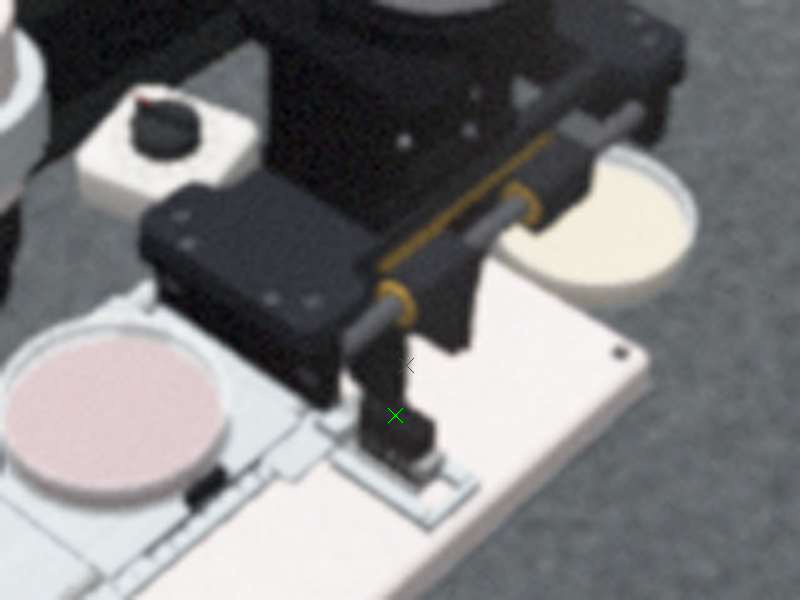

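The near finger and the far finger (crop about 382,385 and 455,340) straddle the grip line. The grip top is around (400,412), so the alignment is fine. I'll descend with the pads 6 mm forward of the grip centre, away from the lug.

```bash
python3 -m pendant '[{"dp":[-0.015,-0.008,0.15],"rotation":[0,0,0],"jaw":0.28},{"dp":[-0.015,-0.008,0.31],"rotation":[0,0,0],"jaw":0.28},{"dp":[-0.015,-0.008,0.31],"rotation":[0,0,0],"jaw":0.28},{"dp":[-0.015,-0.008,0.31],"rotation":[0,0,0],"jaw":0.28}]' 20
python3 -m pendant '[{"dp":[0,0,0],"rotation":[0,0,0],"jaw":0},{"dp":[0,0,0],"rotation":[0,0,0],"jaw":0},{"dp":[0,0,0],"rotation":[0,0,0],"jaw":0},{"dp":[0,0,0],"rotation":[0,0,0],"jaw":0}]' 20
```

```text
time: 2.75
ee_pos: [0.4687, -0.1703, 0.0455]
eef_rot: [1.0, 0.03, 0.001, 0.0]
ft_force: [-0.6, -0.1, -0.4]
width: 0.0243
grip_force: 0.0
time: 3.25
ee_pos: [0.4687, -0.1725, 0.0452]
eef_rot: [1.0, 0.029, 0.001, 0.002]
ft_force: [0.5, -8.3, 1.0]
width: 0.0117
grip_force: 20.0
```

```bash
python3 -m pendant '[{"dp":[-0.02,0.01,0],"rotation":[0,0,0],"jaw":0},{"dp":[-0.05,0.01,0],"rotation":[0,0,0],"jaw":0},{"dp":[-0.08,0.01,0],"rotation":[0,0,0],"jaw":0},{"dp":[-0.11,0.01,0],"rotation":[0,0,0],"jaw":0},{"dp":[-0.11,0.01,0],"rotation":[0,0,0],"jaw":0}]' 20
python3 -m pendant '[{"dp":[-0.01,0,0],"rotation":[0,0,0],"jaw":0},{"dp":[-0.02,0,0],"rotation":[0,0,0],"jaw":0},{"dp":[-0.02,0,0],"rotation":[0,0,0],"jaw":0}]' 20
```

```text
time: 3.88
ee_pos: [0.4522, -0.1737, 0.0452]
eef_rot: [1.0, 0.029, 0.001, 0.001]
ft_force: [0.3, -5.0, 3.1]
width: 0.0119
grip_force: 20.0
time: 4.25
ee_pos: [0.4496, -0.1738, 0.0452]
eef_rot: [1.0, 0.029, 0.001, 0.001]
ft_force: [2.6, -4.0, 1.8]
width: 0.0121
grip_force: 20.0
```

```bash
python3 -m pendant '[{"dp":[-0.01,0,0],"rotation":[0,0,0],"jaw":0},{"dp":[-0.02,0,0],"rotation":[0,0,0],"jaw":0},{"dp":[-0.02,0,0],"rotation":[0,0,0],"jaw":0}]' 20
python3 -m pendant '[{"dp":[-0.01,0,0],"rotation":[0,0,0],"jaw":0},{"dp":[-0.02,0,0],"rotation":[0,0,0],"jaw":0},{"dp":[-0.02,0,0],"rotation":[0,0,0],"jaw":0}]' 20
```

```text
time: 4.62
ee_pos: [0.4485, -0.1739, 0.0452]
eef_rot: [1.0, 0.03, 0.003, 0.001]
ft_force: [13.0, -6.9, -10.7]
width: 0.0117
grip_force: 20.0
time: 5.0
ee_pos: [0.4476, -0.1739, 0.0455]
eef_rot: [1.0, 0.03, 0.006, 0.001]
ft_force: [22.2, -6.5, -18.1]
width: 0.0118
grip_force: 20.0
```

The bolt is at its end stop: the force rose to 22 N with no further travel. Unload, open and lift.

```bash
python3 -m pendant '[{"dp":[0.015,0,0],"rotation":[0,0,0],"jaw":0},{"dp":[0.015,0,0],"rotation":[0,0,0],"jaw":0.28},{"dp":[0.015,0,0],"rotation":[0,0,0],"jaw":0.28},{"dp":[0.015,0,0],"rotation":[0,0,0],"jaw":0.28},{"dp":[0.015,0,-0.2],"rotation":[0,0,0],"jaw":0.28},{"dp":[-0.1,0.2,-0.5],"rotation":[0,0,0],"jaw":0.4},{"dp":[-0.2,0.6,-0.7],"rotation":[0,0,0],"jaw":1},{"dp":[-0.2,0.6,-0.7],"rotation":[0,0,0],"jaw":1}]' 20
python3 - <<'E'
from bench import camera
from h import *
for n in("scene","top"):
    c=camera(n);np.savez(n+"2.npz",**c);Q=cloud(c);g=c["image"].astype(int)
    q=Q[(g.max(-1)<110)&(abs(Q[...,2]-.065)<.005)&(Q[...,0]>.42)&(Q[...,0]<.50)&(Q[...,1]>-.19)&(Q[...,1]<-.15)]
    print(n,len(q),q.mean(0) if len(q) else 0,len(q)>4 and cv2.minAreaRect((q[:,:2]*1000).astype(np.float32)))
E
python3 t.py .5445 -.2475 .14 3.4
```

```text
time: 6.0
ee_pos: [0.4172, -0.2687, 0.1511]
eef_rot: [1.0, 0.027, 0.001, 0.001]
ft_force: [0.7, 0.7, -0.1]
width: 0.0467
grip_force: 0.0
scene 92 [ 0.45282067 -0.17199076  0.06403676] ((453.332275390625, -172.6737060546875), (29.19342803955078, 13.009605407714844), 4.766455173492432)
top 78 [ 0.45602533 -0.1719645   0.06512946] ((456.22802734375, -171.52655029296875), (27.953289031982422, 9.743892669677734), 1.5939738750457764)
dp [ 0.8516 -0.0676  0.0607] rot [ 0.     -0.     -0.0003] toolx deg 3.3
{'time': 6.1, 'ee_pos': [0.4176, -0.265, 0.1491], 'ft_force': [0.5225, 0.9616, -0.0915], 'width': 0.0545, 'grip_force': 0.0, 'joint_positions': [0.762, 0.1209, -0.307, 1.88, 0.04, 1.1464, -1.0725]}
```

The grip moved 19.5 mm in both views and sits at the stop. Next I move over the knob, fully open, with the tool turned to -50° for the first stroke.

```bash
python3 -m pendant '[{"dp":[0.2,-0.02,0],"rotation":[0,0,0.029],"jaw":1},{"dp":[0.5,-0.04,0],"rotation":[0,0,0.058],"jaw":1},{"dp":[0.8,-0.06,0],"rotation":[0,0,0.087],"jaw":1},{"dp":[0.85,-0.06,0.06],"rotation":[0,0,0.116],"jaw":1},{"dp":[0.85,-0.06,0.06],"rotation":[0,0,0.148],"jaw":1},{"dp":[0.85,-0.06,0.06],"rotation":[0,0,0.148],"jaw":1},{"dp":[0.85,-0.06,0.06],"rotation":[0,0,0.148],"jaw":1}]' 12
python3 t.py .5445 -.248 .039 -50
```

```text
time: 6.98
ee_pos: [0.5446, -0.2469, 0.1397]
eef_rot: [0.908, -0.419, -0.0, -0.0]
ft_force: [0.2, -0.2, -0.1]
width: 0.087
grip_force: 0.0
dp [0.0056 0.0049 0.6713] rot [0.     0.0001 0.0011] toolx deg -49.6
{'time': 6.975, 'ee_pos': [0.5446, -0.2469, 0.1397], 'ft_force': [0.175, -0.2455, -0.1489], 'width': 0.087, 'grip_force': 0.0, 'joint_positions': [0.5467, 0.3432, -0.2417, 1.6301, 0.087, 1.1795, -2.1511]}
```

```bash
python3 -m pendant '[{"dp":[0.005,0.005,0.2],"rotation":[0,0,0],"jaw":1},{"dp":[0.005,0.005,0.4],"rotation":[0,0,0],"jaw":1},{"dp":[0.005,0.005,0.6],"rotation":[0,0,0],"jaw":1},{"dp":[0.005,0.005,0.665],"rotation":[0,0,0],"jaw":1},{"dp":[0.005,0.005,0.665],"rotation":[0,0,0],"jaw":1},{"dp":[0.005,0.005,0.665],"rotation":[0,0,0],"jaw":1}]' 12
python3 -m pendant '[{"dp":[0,0,0],"rotation":[0,0,0],"jaw":0.68},{"dp":[0,0,0],"rotation":[0,0,0],"jaw":0.68},{"dp":[0,0,0],"rotation":[0,0,0],"jaw":0.66},{"dp":[0,0,0],"rotation":[0,0,0],"jaw":0.66}]' 12
python3 t.py .5445 -.248 .039 -50
python3 -m pendant '[{"dp":[0,0,0],"rotation":[0,0,0],"jaw":0.5},{"dp":[0,0,0],"rotation":[0,0,0],"jaw":0.5},{"dp":[0,0,0],"rotation":[0,0,0],"jaw":0.5}]' 12
python3 t.py .5445 -.248 .039 -50
```

```text
time: 7.72
ee_pos: [0.5454, -0.2492, 0.0417]
eef_rot: [0.907, -0.421, 0.001, -0.0]
ft_force: [-0.5, 0.6, 0.6]
width: 0.0869
grip_force: 0.0
time: 8.22
ee_pos: [0.5445, -0.249, 0.0404]
eef_rot: [0.907, -0.422, 0.0, 0.0]
ft_force: [0.8, -0.1, 0.5]
width: 0.0598
grip_force: 0.0
dp [-0.0052 -0.0042  0.0092] rot [ 0.     -0.      0.0004] toolx deg -49.87
{'time': 8.225, 'ee_pos': [0.5445, -0.249, 0.0404], 'ft_force': [0.7684, -0.1089, 0.4545], 'width': 0.0598, 'grip_force': 0.0, 'joint_positions': [0.5392, 0.4496, -0.2308, 1.7127, 0.1191, 0.9929, -2.1758]}
time: 8.6
ee_pos: [0.5455, -0.2482, 0.0405]
eef_rot: [0.907, -0.421, 0.001, -0.001]
ft_force: [5.2, 2.8, -2.3]
width: 0.0554
grip_force: 12.0
dp [-0.005   0.0043  0.0097] rot [-0.0002 -0.0001  0.0005] toolx deg -49.83
{'time': 8.6, 'ee_pos': [0.5455, -0.2482, 0.0405], 'ft_force': [5.2464, 2.8183, -2.3208], 'width': 0.0554, 'grip_force': 11.9959, 'joint_positions': [0.5387, 0.4498, -0.2317, 1.7122, 0.1183, 0.992, -2.1759]}
```

Gripped at 55.4 mm width with only about 6 N of offset. Next I turn counter-clockwise, re-centring by about 1 mm.

```bash
python3 -m pendant '[{"dp":[0,-0.006,0],"rotation":[0,0,-0.02],"jaw":0.5},{"dp":[0,-0.006,0],"rotation":[0,0,-0.04],"jaw":0.5},{"dp":[0,-0.006,0],"rotation":[0,0,-0.065],"jaw":0.5},{"dp":[0,-0.006,0],"rotation":[0,0,-0.09],"jaw":0.5},{"dp":[0,-0.006,0],"rotation":[0,0,-0.115],"jaw":0.5},{"dp":[0,-0.006,0],"rotation":[0,0,-0.14],"jaw":0.5},{"dp":[0,-0.006,0],"rotation":[0,0,-0.14],"jaw":0.5}]' 12
python3 t.py .5445 -.248 .04 60
cat > d.py <<'E'
from bench import camera
from h import *
# dish by template: shift of pink region along stage y, compared to start (clouds)
for n in("scene","top"):
    c=camera(n);np.savez(n+"3.npz",**c);Q=cloud(c);g=c["image"].astype(int)
    m=(g[...,0]-g[...,1]>12)&(g[...,0]>120)&(Q[...,2]>.05)&(Q[...,2]<.075)&(Q[...,0]>.48)&(Q[...,0]<.62)&(Q[...,1]>-.17)&(Q[...,1]<.03)
    q=Q[m];
    if len(q)>20: print(n,len(q),q.mean(0).round(4),q.min(0)[:2].round(4),q.max(0)[:2].round(4),cv2.minEnclosingCircle((q[:,:2]*1000).astype(np.float32)))
    else: print(n,len(q))
E
python3 d.py
```

```text
time: 9.48
ee_pos: [0.5456, -0.2482, 0.0405]
eef_rot: [1.0, 0.004, 0.0, -0.0]
ft_force: [2.6, 2.1, 0.3]
width: 0.0557
grip_force: 12.0
dp [-0.0073 -0.0014  0.0031] rot [ 0.000e+00 -1.000e-04 -1.653e-01] toolx deg 0.49
{'time': 9.475, 'ee_pos': [0.5456, -0.2482, 0.0405], 'ft_force': [2.5702, 2.0707, 0.2933], 'width': 0.0557, 'grip_force': 11.9956, 'joint_positions': [0.6666, 0.471, -0.3926, 1.7038, 0.2063, 1.0071, -1.3605]}
scene 1003 [ 0.5447 -0.0851  0.0635] [ 0.5074 -0.1224] [ 0.5833 -0.0476] ((545.0209350585938, -85.64329528808594), 38.5294189453125)
top 1169 [ 0.5493 -0.0879  0.0645] [ 0.5112 -0.1264] [ 0.5891 -0.0489] ((549.6666870117188, -87.56790924072266), 39.77442932128906)
```

The dish moved 14.1 mm for 50.4°, as expected, with no slip. Continue the stroke to 60°.

```bash
python3 -m pendant '[{"dp":[0.002,0,0],"rotation":[0,0,-0.025],"jaw":0.5},{"dp":[0.004,0,0],"rotation":[0,0,-0.05],"jaw":0.5},{"dp":[0.005,0,0],"rotation":[0,0,-0.075],"jaw":0.5},{"dp":[0.005,0,0],"rotation":[0,0,-0.1],"jaw":0.5},{"dp":[0.005,0,0],"rotation":[0,0,-0.125],"jaw":0.5},{"dp":[0.005,0,0],"rotation":[0,0,-0.15],"jaw":0.5},{"dp":[0.005,0,0],"rotation":[0,0,-0.165],"jaw":0.5},{"dp":[0.005,0,0],"rotation":[0,0,-0.165],"jaw":0.5}]' 12
python3 d.py;python3 t.py .5455 -.248 .04 -50
python3 - <<'E'
from h import *
c=np.load("scene3.npz");u,v=210,150
cv2.imwrite("pics/c.png",cv2.resize(c["image"][v:v+150,u:u+200],(800,600),interpolation=cv2.INTER_CUBIC)[:,:,::-1])
E
```

```text
time: 10.58
ee_pos: [0.5458, -0.2483, 0.0404]
eef_rot: [0.867, 0.498, -0.0, -0.0]
ft_force: [-0.1, 2.7, 3.3]
width: 0.0559
grip_force: 12.0
scene 1023 [ 0.5437 -0.069   0.0635] [ 0.5072 -0.1064] [ 0.5819 -0.031 ] ((543.9710083007812, -69.14411926269531), 38.189422607421875)
top 1146 [ 0.5478 -0.0724  0.0645] [ 0.5091 -0.1107] [ 0.5887 -0.0325] ((548.7645874023438, -71.46971893310547), 39.92529296875)
dp [ 0.0008 -0.0029  0.0027] rot [0.000e+00 1.000e-04 3.048e-01] toolx deg 59.72
{'time': 10.675, 'ee_pos': [0.5458, -0.2483, 0.0404], 'ft_force': [-0.4657, 2.5166, 3.9735], 'width': 0.0553, 'grip_force': 11.9985, 'joint_positions': [0.8142, 0.511, -0.5842, 1.6939, 0.3196, 1.0336, -0.4053]}
```

View pics/c.png

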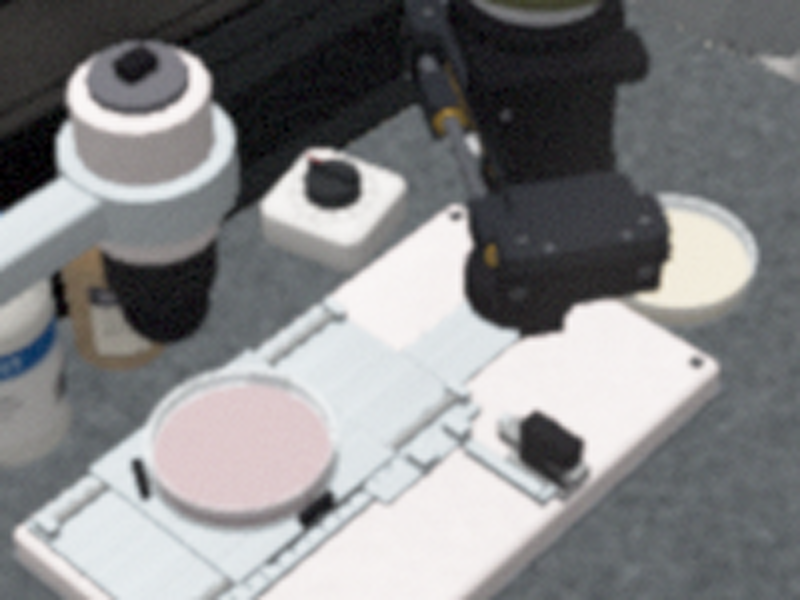

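The dish has moved 30 mm and the bolt sits forward with its bar clear of the lug. The lens barrel is at crop (160,300). Now I fit the camera axis in each view, so the remaining travel comes from one camera's own calibration.

```bash
python3 - <<'E'
from h import *
from scipy.optimize import least_squares
yaw=np.radians(3.4);ey=np.array([-np.sin(yaw),np.cos(yaw)]);ex=np.array([np.cos(yaw),np.sin(yaw)])
dish={"scene":(.5440,-.0692),"top":(.5485,-.0718)}
for n in("scene","top"):
    c=np.load(n+"3.npz");Q=cloud(c);g=c["image"].astype(int)
    m=(Q[...,0]>.48)&(Q[...,0]<.60)&(Q[...,1]>-.09)&(Q[...,1]<.0)
    for a,b in((.165,.18),(.18,.195),(.195,.21),(.21,.222),(.236,.255),(.277,.287)):
        q=Q[m&(Q[...,2]>a)&(Q[...,2]<b)][:,:2]
        if len(q)<15: continue
        s=least_squares(lambda p:np.hypot(*(q-p[:2]).T)-p[2],[.545,-.04,.028],loss="soft_l1",f_scale=.001).x
        print(n,a,len(q),s.round(4),"along y",((s[:2]-dish[n])@ey).round(4),"x",((s[:2]-dish[n])@ex).round(4))
    # camera top disc: pixels z>.288
    q=Q[m&(Q[...,2]>.283)&(Q[...,2]<.30)];cc=cv2.minEnclosingCircle((q[:,:2]*1000).astype(np.float32));o=np.array(cc[0])/1000
    print(n,"topdisc",len(q),cc,"along y",((o-dish[n])@ey).round(4),((o-dish[n])@ex).round(4))
E
```

```text
scene 0.165 123 [ 0.5458 -0.04    0.0177] along y 0.029 x 0.0035
scene 0.18 115 [ 0.5464 -0.0402  0.0222] along y 0.0288 x 0.0042
scene 0.195 202 [ 0.5461 -0.0402  0.0224] along y 0.0288 x 0.0038
scene 0.21 114 [ 0.5449 -0.0392  0.0238] along y 0.0299 x 0.0027
scene 0.236 564 [ 0.5453 -0.0389  0.032 ] along y 0.0301 x 0.0031
scene 0.277 481 [ 0.5447 -0.0387  0.0199] along y 0.0304 x 0.0025
scene topdisc 387 ((545.7607421875, -38.595462799072266), 20.01700782775879) along y 0.0304 0.0036
top 0.236 252 [ 0.5499 -0.0378  0.0335] along y 0.0339 x 0.0034
top 0.277 479 [ 0.549  -0.039   0.0219] along y 0.0327 x 0.0024
top topdisc 524 ((548.5509033203125, -39.35124969482422), 24.486061096191406) along y 0.0324 0.002
```

```bash
python3 - <<'E'
from m import *
yaw=np.radians(3.4);ey=np.array([-np.sin(yaw),np.cos(yaw)]);ex=np.array([np.cos(yaw),np.sin(yaw)])
for n in C:
    Q=P[n]
    m=(Q[...,2]>.0125)&(Q[...,2]<.0195)&(Q[...,0]>.44)&(Q[...,0]<.64)&(Q[...,1]>.03)&(Q[...,1]<.17)
    g=C[n]["image"].astype(int)
    k,l,st,ce=cv2.connectedComponentsWithStats(cv2.morphologyEx(m.astype(np.uint8),cv2.MORPH_OPEN,np.ones((3,3))))
    i=1+st[1:,4].argmax();q=Q[l==i];rc=cv2.minAreaRect((q[:,:2]*1000).astype(np.float32))
    o=np.array(rc[0])/1000;le=o-.14*ey
    print(n,st[i],rc,"lens from foot",le.round(4))
    cv2.imwrite(f"foot_{n}.png",(l==i)*255)
# dish rim from edges: fit ellipse to rim extents at z=.063
for n,b in(("top",(198,370,135,302)),("scene",(199,383,337,492))):
    x=(b[0]+b[1])/2;print(n,[onplane(C[n],*f(n,*p),.063).round(4).tolist() for p in((b[0],(b[2]+b[3])/2),(b[1],(b[2]+b[3])/2),(x,b[2]),(x,(b[2]+b[3])/2))])
E
```

```text
scene [ 162  308   72   61 1852] ((535.607666015625, 100.0908203125), (90.45310974121094, 88.76183319091797), 3.3426661491394043) lens from foot [ 0.5439 -0.0397]
top [191 221  30  42 712] ((540.70947265625, 85.87071990966797), (89.013671875, 60.72126770019531), 3.358941078186035) lens from foot [ 0.549  -0.0539]
top [[0.5488, -0.0611, 0.063], [0.5514, -0.1466, 0.063], [0.5931, -0.1022, 0.063], [0.5501, -0.1038, 0.063]]
scene [[0.5723, -0.0683, 0.063], [0.5151, -0.1277, 0.063], [0.5802, -0.1302, 0.063], [0.5437, -0.098, 0.063]][ WARN:0@0.107] global loadsave.cpp:1063 imwrite_ Unsupported depth image for selected encoder is fallbacked to CV_8U.
```

The stand's foot, measured in the scene view, puts the lens at y -0.0397, and the camera-body fits give -0.039. The dish started at y about -0.102, so about 32.3 mm (116°) remains. I'll open, turn back to -53° and regrip.

```bash
python3 -m pendant '[{"dp":[0,0,0],"rotation":[0,0,0],"jaw":1},{"dp":[0,0,0],"rotation":[0,0,0],"jaw":1},{"dp":[0,0,0],"rotation":[0,0,0],"jaw":1},{"dp":[0,0,0],"rotation":[0,0,0.028],"jaw":1},{"dp":[0,0,0],"rotation":[0,0,0.056],"jaw":1},{"dp":[0,0,0],"rotation":[0,0,0.084],"jaw":1},{"dp":[0,0,0],"rotation":[0,0,0.112],"jaw":1},{"dp":[0,0,0],"rotation":[0,0,0.14],"jaw":1}]' 12
python3 -m pendant '[{"dp":[0,0,0],"rotation":[0,0,0.028],"jaw":1},{"dp":[0,0,0],"rotation":[0,0,0.056],"jaw":1},{"dp":[0,0,0],"rotation":[0,0,0.084],"jaw":1},{"dp":[0,0,0],"rotation":[0,0,0.112],"jaw":1},{"dp":[0,0,0],"rotation":[0,0,0.14],"jaw":1},{"dp":[0,0,0],"rotation":[0,0,0.173],"jaw":1},{"dp":[0,0,0],"rotation":[0,0,0.173],"jaw":1},{"dp":[0,0,0],"rotation":[0,0,0.173],"jaw":1}]' 12
python3 t.py .5456 -.2482 .04 -53
```

```text
time: 11.68
ee_pos: [0.5458, -0.2485, 0.0402]
eef_rot: [0.997, 0.08, -0.0, 0.0]
ft_force: [-0.7, 0.2, -0.6]
width: 0.0871
grip_force: 0.0
time: 12.68
ee_pos: [0.546, -0.2483, 0.0403]
eef_rot: [0.897, -0.443, 0.0, 0.0]
ft_force: [-0.7, -0.2, 0.3]
width: 0.0874
grip_force: 0.0
dp [-0.0023  0.0014  0.0019] rot [ 0.     -0.      0.0013] toolx deg -52.55
{'time': 12.675, 'ee_pos': [0.546, -0.2483, 0.0403], 'ft_force': [-0.7225, -0.2117, 0.2668], 'width': 0.0874, 'grip_force': 0.0, 'joint_positions': [0.5283, 0.4507, -0.2199, 1.7103, 0.1138, 0.993, -2.2205]}
```

```bash
python3 -m pendant '[{"dp":[0,0,0],"rotation":[0,0,0],"jaw":0.66},{"dp":[0,0,0],"rotation":[0,0,0],"jaw":0.66},{"dp":[0,0,0],"rotation":[0,0,0],"jaw":0.64},{"dp":[0,0,0],"rotation":[0,0,0],"jaw":0.5},{"dp":[0,0,0],"rotation":[0,0,0],"jaw":0.5},{"dp":[0,0,0],"rotation":[0,0,0],"jaw":0.5}]' 12
python3 t.py .5456 -.2482 .04 63
python3 -m pendant '[{"dp":[0,0,0],"rotation":[0,0,-0.02],"jaw":0.5},{"dp":[0,0,0],"rotation":[0,0,-0.045],"jaw":0.5},{"dp":[0,0,0],"rotation":[0,0,-0.07],"jaw":0.5},{"dp":[0,0,0],"rotation":[0,0,-0.095],"jaw":0.5},{"dp":[0,0,0],"rotation":[0,0,-0.12],"jaw":0.5},{"dp":[0,0,0],"rotation":[0,0,-0.145],"jaw":0.5},{"dp":[0,0,0],"rotation":[0,0,-0.17],"jaw":0.5},{"dp":[0,0,0],"rotation":[0,0,-0.17],"jaw":0.5}]' 12
python3 t.py .5456 -.2482 .04 63;python3 d.py
```

```text
time: 13.42
ee_pos: [0.546, -0.2484, 0.0403]
eef_rot: [0.896, -0.444, 0.0, 0.0]
ft_force: [0.0, 0.7, 0.6]
width: 0.0556
grip_force: 12.0
dp [-0.0025  0.0013  0.0022] rot [ 0.     -0.     -0.3215] toolx deg -52.75
{'time': 13.425, 'ee_pos': [0.546, -0.2484, 0.0403], 'ft_force': [0.005, 0.7276, 0.5719], 'width': 0.0556, 'grip_force': 12.0, 'joint_positions': [0.528, 0.4506, -0.2195, 1.7103, 0.1135, 0.993, -2.2237]}
time: 14.42
ee_pos: [0.5461, -0.2481, 0.0403]
eef_rot: [0.997, 0.073, 0.0, -0.0]
ft_force: [0.6, 1.2, -0.2]
width: 0.0556
grip_force: 12.0
dp [-0.0036  0.0002  0.0023] rot [-0.000e+00 -1.000e-04 -1.517e-01] toolx deg 8.4
{'time': 14.425, 'ee_pos': [0.5461, -0.2481, 0.0403], 'ft_force': [0.6001, 1.2339, -0.2297], 'width': 0.0556, 'grip_force': 11.9988, 'joint_positions': [0.6841, 0.4762, -0.4159, 1.7011, 0.2197, 1.0104, -1.2321]}
scene 1045 [ 0.5427 -0.052   0.0635] [ 0.5072 -0.0896] [ 0.58   -0.0151] ((543.728515625, -52.27321243286133), 38.24799346923828)
top 1037 [ 0.5439 -0.0574  0.0645] [ 0.5078 -0.0932] [ 0.5855 -0.0152] ((547.3014526367188, -54.89096450805664), 39.75588607788086)
```

```bash
python3 -m pendant '[{"dp":[0,0,0],"rotation":[0,0,-0.025],"jaw":0.5},{"dp":[0,0,0],"rotation":[0,0,-0.05],"jaw":0.5},{"dp":[0,0,0],"rotation":[0,0,-0.075],"jaw":0.5},{"dp":[0,0,0],"rotation":[0,0,-0.1],"jaw":0.5},{"dp":[0,0,0],"rotation":[0,0,-0.125],"jaw":0.5},{"dp":[0,0,0],"rotation":[0,0,-0.15],"jaw":0.5},{"dp":[0,0,0],"rotation":[0,0,-0.152],"jaw":0.5},{"dp":[0,0,0],"rotation":[0,0,-0.152],"jaw":0.5}]' 12
python3 t.py .5456 -.2482 .04 63;python3 d.py
python3 - <<'E'
from h import *
t=np.linspace(0,2*np.pi,200);o=[]
for n,(u,v),dx in(("scene",(195,160),-.0018),("top",(205,165),.0018)):
    c=np.load(n+"3.npz");k=4;im=cv2.resize(c["image"][v:v+100,u:u+100],(400,400),interpolation=cv2.INTER_CUBIC)
    for col,(cx,cy,z,rad) in(((0,255,0),(.5455+dx,-.0394,.063,.043)),((255,0,0),(.5455+dx,-.0394,.161,.0175)),((0,0,255),(.5455+dx,-.0394,.045,.048))):
        p=np.array([(proj(c,(cx+rad*np.cos(a),cy+rad*np.sin(a),z))-[u,v]+.5)*k for a in t]).astype(int);cv2.polylines(im,[p],True,col,1)
    o.append(im)
cv2.imwrite("pics/d.png",np.hstack(o)[:,:,::-1])
E
```

```text
time: 15.52
ee_pos: [0.546, -0.2479, 0.0403]
eef_rot: [0.853, 0.522, 0.0, -0.0]
ft_force: [0.3, 3.6, 2.4]
width: 0.0553
grip_force: 12.0
dp [-0.003  -0.0013  0.002 ] rot [-0.     -0.0001 -0.0002] toolx deg 62.94
{'time': 15.525, 'ee_pos': [0.546, -0.2479, 0.0403], 'ft_force': [0.3164, 3.637, 2.3903], 'width': 0.0553, 'grip_force': 12.0, 'joint_positions': [0.8205, 0.5133, -0.5931, 1.6937, 0.3245, 1.0347, -0.3529]}
scene 1091 [ 0.5416 -0.0367  0.0635] [ 0.5055 -0.0741] [5.792e-01 4.000e-04] ((541.00048828125, -36.666046142578125), 38.47523498535156)
top 946 [ 0.5401 -0.0425  0.0645] [ 0.5073 -0.0774] [ 0.5826 -0.0009] ((546.2407836914062, -40.56760787963867), 39.93864440917969)
```

View pics/d.png

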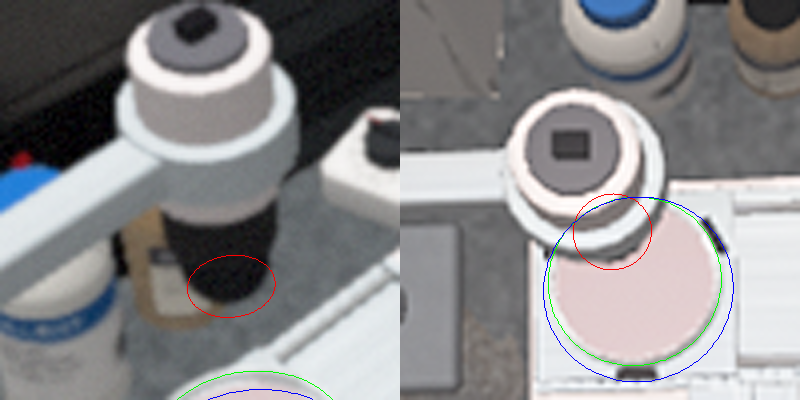

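In the top half the projected green dish circle, centred on the measured lens axis, coincides with the dish rim (crop centre about 634,283). All the estimates agree to within about 1.5 mm. Release and lift.

```bash
python3 -m pendant '[{"dp":[0,0,0],"rotation":[0,0,0],"jaw":1},{"dp":[0,0,0],"rotation":[0,0,0],"jaw":1},{"dp":[0,0,0],"rotation":[0,0,0],"jaw":1},{"dp":[0,0,-0.2],"rotation":[0,0,0],"jaw":1},{"dp":[0,0,-0.5],"rotation":[0,0,0],"jaw":1},{"dp":[0,0,-0.8],"rotation":[0,0,0],"jaw":1},{"dp":[0,0,-0.8],"rotation":[0,0,0],"jaw":1},{"dp":[0,0,-0.8],"rotation":[0,0,0],"jaw":1}]' 12
python3 d.py
python3 - <<'E'
from h import *
for n in("scene","top"):
    c=np.load(n+"3.npz");Q=cloud(c);g=c["image"].astype(int)
    q=Q[(g.max(-1)<110)&(abs(Q[...,2]-.065)<.005)&(Q[...,0]>.42)&(Q[...,0]<.50)&(Q[...,1]>-.19)&(Q[...,1]<-.15)]
    print(n,len(q),len(q)>4 and cv2.minAreaRect((q[:,:2]*1000).astype(np.float32)))
    q=Q[(g.max(-1)<110)&(abs(Q[...,2]-.0785)<.0055)&(Q[...,0]>.51)&(Q[...,0]<.58)&(Q[...,1]>-.28)&(Q[...,1]<-.21)]
    print(n,"upper",len(q),len(q)>4 and cv2.minEnclosingCircle((q[:,:2]*1000).astype(np.float32)))
E
```

```text
time: 16.62
ee_pos: [0.5456, -0.2486, 0.1598]
eef_rot: [0.852, 0.524, -0.0, -0.0]
ft_force: [-0.6, 0.2, -0.7]
width: 0.0868
grip_force: 0.0
scene 1081 [ 0.5418 -0.0368  0.0635] [ 0.5049 -0.0743] [0.5796 0.0008] ((541.5179443359375, -36.93088150024414), 38.74013137817383)
top 958 [ 0.54   -0.0426  0.0646] [ 0.5075 -0.0773] [ 0.5814 -0.0006] ((546.0571899414062, -39.84374237060547), 39.68103790283203)
scene 97 ((452.6875915527344, -172.68006896972656), (11.877707481384277, 30.360048294067383), 89.49250030517578)
scene upper 102 ((541.7057495117188, -248.901123046875), 18.23153305053711)
top 87 ((456.3549499511719, -172.4666290283203), (27.620859146118164, 11.788224220275879), 1.5192914009094238)
top upper 0 False
```

I'll back the arm off and compare the knob stack's place with the start images, as a check on the cross position.

```bash
python3 -m pendant '[{"dp":[0,0,-0.2],"rotation":[0,0,0],"jaw":1},{"dp":[-0.3,-0.2,-0.3],"rotation":[0,0,0],"jaw":1},{"dp":[-0.6,-0.4,-0.3],"rotation":[0,0,0],"jaw":1},{"dp":[-0.9,-0.6,-0.3],"rotation":[0,0,0],"jaw":1},{"dp":[-0.9,-0.6,-0.3],"rotation":[0,0,0],"jaw":1},{"dp":[-0.9,-0.6,-0.3],"rotation":[0,0,0],"jaw":1}]' 12
python3 d.py
python3 - <<'E'
from h import *
from m import C,P
o=[]
for n,(kx,ky),(bx,by) in(("scene",(341,212),(372,240)),("top",(367,238),(382,285))):
    a,b=[cv2.cvtColor(c["image"],cv2.COLOR_RGB2GRAY).astype(np.float32) for c in(C[n],np.load(n+"3.npz"))]
    for nm,(x,y),h in(("upper cap/knob",(kx,ky-3 if n=="scene" else ky),9),("bed",(bx,by),9)):
        best=cv2.findTransformECC(a[y-h:y+h,x-h:x+h],b[y-h:y+h,x-h:x+h],np.eye(2,3,dtype=np.float32),cv2.MOTION_TRANSLATION,(3,200,1e-6))
        print(n,nm,round(best[0],3),best[1][:,2].round(2))
    q=np.array([.5445,-.2475,.077]);print("px per mm stage x",(proj(C[n],q+[.00998,.0006,0])-proj(C[n],q))/10)
    for im in(C[n]["image"],np.load(n+"3.npz")["image"]):o.append(cv2.resize(im[ky-30:ky+30,kx-30:kx+30],(300,300),interpolation=cv2.INTER_CUBIC))
cv2.imwrite("pics/e.png",np.vstack([np.hstack(o[:2]),np.hstack(o[2:])])[:,:,::-1])
E
```

```text
time: 17.48
ee_pos: [0.4047, -0.3279, 0.2047]
eef_rot: [0.852, 0.524, 0.0, -0.0]
ft_force: [0.7, 0.4, 0.3]
width: 0.0869
grip_force: 0.0
scene 1082 [ 0.5418 -0.0366  0.0635] [ 0.5043 -0.0736] [0.5786 0.0009] ((541.4121704101562, -37.167911529541016), 38.344547271728516)
top 944 [ 0.5402 -0.0425  0.0646] [ 0.5077 -0.0775] [ 0.5822 -0.0012] ((545.9442749023438, -40.47319030761719), 39.46438980102539)
scene upper cap/knob 1.0 [-0.02 -0.03]Traceback (most recent call last):
  File "<stdin>", line 7, in <module>
cv2.error: OpenCV(4.12.0) /io/opencv/modules/video/src/ecc.cpp:574: error: (-7:Iterations do not converge) NaN encountered. in function 'findTransformECC'
```

The upper knob has shifted by only 0.03 px, so the cross position is unchanged. The bolt and dish are in place, so I'm handing in.

```bash
python3 -c "
from bench import r
print(r.close_job())"
```

```text
the job is handed in; nothing more can be done
None
```

The job is handed in, with no verdict returned: the transport bolt is at its released end stop, the dish is centred under the lens to within about 1.5 mm by my measurements, and the upper knob has not moved.

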